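Emboss the sample card, then hold the spring clip gaping over its edge

ROBOT

A 6-joint arm with a two-finger parallel gripper is mounted at the origin on the work surface. World frame = base frame: x ahead of the robot, y to its left, z up, the work surface at z = 0. Lengths are in mm, angles in rad, forces in N, time in s.
With the tool pointing down it reaches from about 300 to 850 mm from the base axis. Payload 5.4 kg.
Tool frame: the origin (TCP) lies on the centre line of the jaws, within the pads' length; the fingertips stand manip.tcp_to_tips ahead of it and the grasp point (between the pads) lies 8 mm behind it (manip.tcp_to_tips is the distance from the TCP to the fingertips, in mm); z points along the fingers, y is the line along which they close (so a half turn about z gives the same grasp; the last joint's range is limited). The gripper opens to 85 mm and grips with 20 to 120 N. Pads are 22 mm wide; open, the fingers measure 114 mm over their backs; the gripper's body (76 mm by 85 mm) begins 54 mm behind the grasp point. The pads swing forward as they close: fully open they stand 13 mm farther back than shut.
Start: joints at [0.999, 0.158, 1.597, -0, 1.386, -0.21], TCP at [203.535, 537.754, 242.299] pointing down, gripper open.
Joint ranges: [-2.91, 2.91], [-0.94, 2.29], [0.18, 2.7], [-1.29, 4.43], [0.17, 2.64], [-3, 3]. Speed limits (rad/s): [2.57, 2.57, 3.14, 3.14, 3.14, 3.14].

INTERFACE

Orientations are given as a unit quaternion [x, y, z, w].
In Python, from station import status, vision, manip gives the robot as it stands.
- The arm moves only by the shell command python3 -m creep 'ROWS' [FORCE]. ROWS is JSON, a list of rows, each an object of numbers: "dx", "dy", "dz": the shift along the tool's x, y, z in cm; "roll": the turn about the tool's z in degrees; "hand": the opening, from -1 (shut) to 1 (fully open), so that 0 is half open. In form: [{"dx": .., "dy": .., "dz": .., "roll": .., "hand": ..}, ...]. A call has 1 to 8 rows; each row shifts and turns the commanded pose from where the row before left it, along the tool's axes as they then stand; what a row does not reach is not made up. A row lasts 1/12 s, in which the tool goes at most 41.7 mm and 7.16 degrees, less where a joint would pass 70% of its speed; a pose out of reach is approached as far as the arm can. A call with a gripper value outside its range is refused whole. The fingers move at their own pace and stop on an object; FORCE is the grip in N (left out, the last holds). Time passes only in rows, so rows that do not move let the fingers close. It gives the time, the measured TCP pose, the force, the opening and the grip force at its end, in the units of the state.
- status.get_state(): the state, without advancing time (a new reading comes with each control period).
- vision.get_image(name): name is "scene" or "top" or "wrist"; returns a dict with "color" (420x560x3 uint8, red, green, blue), "K" (3x3 intrinsics, pixels), "k1" (the pictures are not rectified: a ray, as slopes to the right and down, at radius r is drawn at 1 + k1 r^2 times it, then the intrinsics apply), "cam_to_world" (4x4, takes a point from camera to world coordinates). Camera axes: x right, y down, z forward; pixel columns grow to the right and rows downward; lengths in mm; the calibration is good to about 2 mm. A picture is of the moment at which its call begins. There is no depth.
- manip.job_done(): hands the job in; it is judged then, once.
The state is a dict: "time": time; "joints": joint angles; "dq": joint speeds; "effort": joint torques, N m; "eef_pos": TCP position; "eef_rot": TCP orientation; "force": force on the tool from outside, world axes, zero at the start; "ft_torque": the same for the moment, N m; "width": opening from 0.0 (shut) to 1.0 (fully open); "gripper_force": force on a finger pad.
Only numpy, scipy, OpenCV 4.12 (cv2) and the standard library are available. Lean on these libraries where they do the work, as an engineer would, in place of code of your own. Each camera call takes 0.05 s, during which the arm holds its last target. There are 200 camera calls.

TASK

Emboss the sample card standing in the bench press: push the press's sprung lever all the way down, then ease it slowly back up under control, taking a second or two, never letting it snap up. Then squeeze the wide clip open off its rail, bring it to the card without knocking it and finish holding it there in the gripper, squeezed wide open, astride the middle of the card's top edge with the edge about half-way up into the jaws and one jaw clear of the card on each side, ready for a colleague to slip the sample sheet in. Do not let go at the end, and leave the small clip, the tin and the pot where they are.

Things in the scene. Friction and masses are not known exactly. Their poses are not given: they have to be found in the camera images.
- lever (a joint): angle of the press's lever, rad: 0 up at rest (arm 0.30 rad above level), 0.45 at its lower stop. A spring pushes it up: about 5 N at the bar at rest, 14 N at the stop. Counts as fully down above 0.39, as back up below 0.06; it must never rise faster than 1.2 rad/s
- lever_bar (a point): centre of the lever's black round cross bar, 20 mm in diameter, 70 mm long along the press's x, 150 mm from the pivot; about 139 mm above the bench at rest and 73 mm when fully down. Push it down from above or pinch it. Its axes turn with the lever
- lever_pivot (a point): the lever's hinge, 95 mm above the bench, between two cheeks 62 mm apart over their outsides, 50 mm along y, top at 117 mm; axes of the press (fixed to the bench): x along the hinge, y horizontal from the lever's bar towards the card, z up. The lever's arm runs to -y and its end swings down
- card_edge (a point): middle of the top edge of the stiff grey sample card, 135 mm above the bench; axes of the press: x along the edge (card 70 mm wide), y normal to the card (3 mm thick), z up. The card is fixed upright in a dark steel slot whose top is 65 mm below the edge; it stands 85 mm from the lever's hinge on the side away from the bar
- clip_grip (a point): where to squeeze the wide clip: midway between its two handle plates, 11 mm below their tops. The pivot pin lies 35 mm below this point, the jaw tips 80 mm below. x along the pin, y the way the handles are squeezed, z up. At rest the handles splay upward, 40 mm over their outsides at this height, 45 mm at the top; fully squeezed they are parallel, 20 mm over all
- rail: fixed rail on which both clips are clamped, pins touching its top: an upright black strip 3 mm thick, 180 mm long along x, top 70 mm above the bench, on a black base 200 x 70 x 10 mm; origin under its middle. A clip must be lifted 45 mm to leave it
- clip_a (a joint): how far each arm of the wide clip has turned open, rad: 0 closed on the rail, 0.27 fully squeezed (stop). A spring shuts it; squeezing at the handles takes about 5 N to start and 11 N at the stop. Both arms turn alike; counts as gaping above 0.17
- clip_tip_a (a point): lower inner edge of the wide clip's jaw on the clip's +y side; moves outward about 12 mm when fully squeezed, so the gap between the tips grows from 3 to 27 mm
- clip_tip_b (a point): the same on the clip's -y side
- clip: the wide clip, steel with rubber jaw tips, 40 mm wide along x, 92 mm tall, about 90 g; at the start on the rail, jaws down, x along the strip. Origin at the middle of its pivot pin, 45 mm above the jaw tips; axes as clip_grip
- small_tip_a (a point): jaw tip of the small clip (18 mm wide, 56 mm tall, same shape), a bystander clamped on the same rail about 80 mm from the wide clip, at either side of it; its handle tops are 102 mm above the bench
- press: the green bench press with its card, base 120 x 270 x 12 mm, fixed; origin on the bench below the lever's hinge, axes as lever_pivot
- tin: bystander, plain steel moisture tin 66 mm across, 45 mm tall, origin under its middle
- pot: bystander, white pot with black lid 60 mm across, 65 mm tall, origin under its middle
Things that resemble listed ones, but are neither listed nor needed, are in the scene too. What is shaped like the clip but orange or red is not meant.

How it is judged (in metres and radians):
On the way, in this order (a step that is already met when the one before it is completed fails the run):
1. the press lever is pushed fully down (value of joint lever above 0.39 rad), for 0.1 s.
2. the lever is back up at rest (value of joint lever below 0.06 rad), for 0.2 s.
3. the wide clip is squeezed open and lifted off its rail (value of joint clip_a above 0.15 rad and height (world z) of clip above 0.118 m and contact force between the fingers and clip above 3 N), for 0.1 s.
At the end, for the whole second after the job is handed in: Gripper holds the clip open (over 0.17 rad) astride the card: tips each side 5 mm or more from its mid plane, 8-36 mm below the edge, within 15 mm of its middle, square and upright within 0.3 rad, still, touching nothing else; lever up (under 0.06 rad); small clip, tin, pot moved under 20 mm (value of joint clip_a above 0.17 rad and ((y of clip_tip_a in the frame of card_edge above 0.005 m and y of clip_tip_b in the frame of card_edge below -0.005 m) or (y of clip_tip_b in the frame of card_edge above 0.005 m and y of clip_tip_a in the frame of card_edge below -0.005 m)) and z of clip_tip_a in the frame of card_edge between -0.036 and -0.008 m and x of clip_tip_a in the frame of card_edge between -0.015 and 0.015 m and z of clip_tip_b in the frame of card_edge between -0.036 and -0.008 m and x of clip_tip_b in the frame of card_edge between -0.015 and 0.015 m and angle between the y axis of clip_grip and the y axis of card_edge, either way round below 0.3 rad and angle between clip_grip's own z axis and vertical below 0.3 rad and contact force between clip and press below 0.3 N and contact force between the fingers and clip above 3 N and linear speed of clip below 0.02 m/s and value of joint lever below 0.06 rad and distance of each of small_tip_a, tin, pot from where it was at the start of the episode below 0.02 m); the arm keeps its last pose, push and grip.
It fails at once if the lever snaps up (rises faster than 1.2 rad/s) (velocity of joint lever below -1.2 rad/s).
It fails at once if a bystander is knocked away (over 40 mm) (distance of any of small_tip_a, tin, pot from where it was at the start of the episode above 0.04 m).
It fails at once if the clip is rammed into the press or card (over 20 N) (contact force between clip and press above 20 N).
It also fails if it takes over 58 s, if anything falls off the work surface, if the arm or the gripper's body presses on something with over 40 N, if the wrist force passes 120 N, or if a joint passes its speed limit or range.

## Working session

There is one attempt and no reset: what is moved stays moved. The work goes in short steps, Python scripts to look and compute and a shell command to move; the robot and the scene stay as the last step left them, time stands still between calls to the robot, and variables do not carry over. Pictures are saved under pics/ and viewed, at most 10 in all, crops included, and the job is handed in when it is done.

```bash
ls; mkdir -p pics
cat > h.py <<'E'
import numpy as np, cv2
from station import status, vision, manip
def shot(n,f):
    d=vision.get_image(n); cv2.imwrite(f'pics/{f}.png',cv2.cvtColor(d['color'],cv2.COLOR_RGB2BGR)); np.savez(f'pics/{f}.npz',**d); return d
def load(f): return np.load(f'pics/{f}.npz')
def ray(d,u,v):
    k=float(d['k1']); K=d['K']
    p=cv2.undistortPoints(np.array([[[u,v]]],float),K,np.array([k,0,0,0.]))[0,0]
    T=d['cam_to_world']; r=T[:3,:3]@[p[0],p[1],1]; return T[:3,3],r/np.linalg.norm(r)
def onz(d,u,v,z):
    o,r=ray(d,u,v); return o+r*(z-o[2])/r[2]
def proj(d,P):
    T=np.linalg.inv(d['cam_to_world']); p=T[:3,:3]@np.array(P,float)+T[:3,3]; s=p[:2]/p[2]; s=s*(1+float(d['k1'])*(s@s)); return (d['K']@[s[0],s[1],1])[:2]
E
python3 - <<'E'
from h import *
a=shot('scene','s0');b=shot('top','t0')
for d in(a,b): print(d['K'].round(1).tolist(),d['k1'],d['cam_to_world'].round(2).tolist())
print(status.get_state(),manip.tcp_to_tips)
E
```

```text
pics
[[389.9, 0.0, 292.0], [0.0, 389.9, 206.7], [0.0, 0.0, 1.0]] -0.061357094814136134 [[0.72, 0.44, -0.53, 1080.24], [0.69, -0.45, 0.56, -513.3], [0.01, -0.77, -0.63, 634.67], [0.0, 0.0, 0.0, 1.0]]
[[517.1, 0.0, 291.7], [0.0, 517.1, 211.0], [0.0, 0.0, 1.0]] -0.0881732612057809 [[-0.04, -0.98, 0.21, 383.77], [-1.0, 0.03, -0.01, -46.96], [0.0, -0.21, -0.98, 1327.7], [0.0, 0.0, 0.0, 1.0]]
{'time': 0.1, 'joints': array([ 9.98906452e-01,  1.59015107e-01,  1.59814011e+00,  6.74055693e-06,
        1.38619920e+00, -2.10087092e-01]), 'dq': array([ 1.15451191e-03, -3.80982413e-03, -3.27584012e-03, -1.22118549e-03,
        9.08312066e-05,  1.00088598e-03]), 'effort': array([-3.57183808e-04, -3.96987462e+01, -3.32339072e+01, -1.31676657e-04,
        4.16234398e-03,  1.06107166e-05]), 'eef_pos': array([203.24136169, 537.30886853, 241.38207578]), 'eef_rot': array([ 1.79916871e-01,  9.83681424e-01, -8.13142254e-04, -3.38768952e-04]), 'force': array([ 0.36975412,  0.35040679, -0.47261835]), 'ft_torque': array([ 0.02876952,  0.02256057, -0.00015801]), 'gripper_force': 0.0, 'width': 0.9978656391185072} 11.0
```

View pics/s0.png

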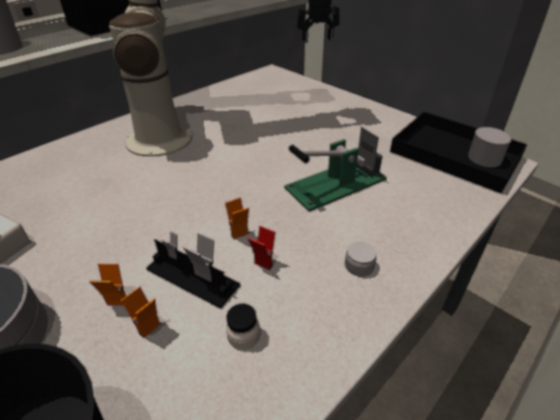

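View pics/t0.png

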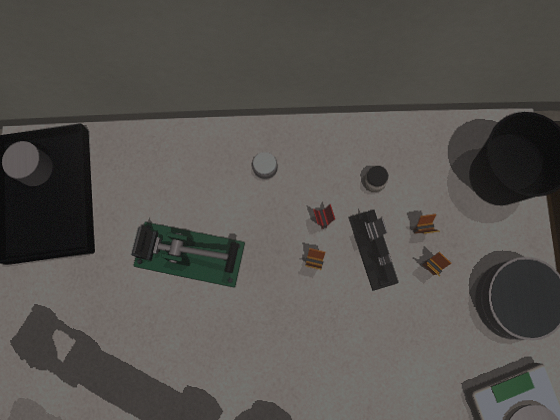

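The scene view shows the green press at (335,180) with its black bar at (299,153) and the card at (369,148). The black rail is at (192,275), with the wide grey clip at (203,260) and the small one at (172,245).
In the top view, the press is at (190,253), its bar at (231,257) and the card at (145,242). The rail is at (373,248), the tin at (265,165) and the pot at (376,178).
Candidates for the wide clip (top view):
- wide grey (375,230)
- small grey (382,261)
- orange (315,259), (426,224) and (436,263)
- red (322,215)

I choose the grey one at (375,230) and will check it in a close crop.

Run:
```python
import cv2,numpy as np
t=cv2.imread('pics/t0.png')
a=cv2.resize(t[205:300,125:255],None,fx=4,fy=4,interpolation=cv2.INTER_CUBIC)
b=cv2.resize(t[200:295,340:410],None,fx=4,fy=4,interpolation=cv2.INTER_CUBIC)
o=np.hstack([a,b]); o=cv2.convertScaleAbs(o,alpha=1.8,beta=10); cv2.imwrite('pics/c0.png',o);print(o.shape)
```

```text
(380, 800, 3)
```

View pics/c0.png

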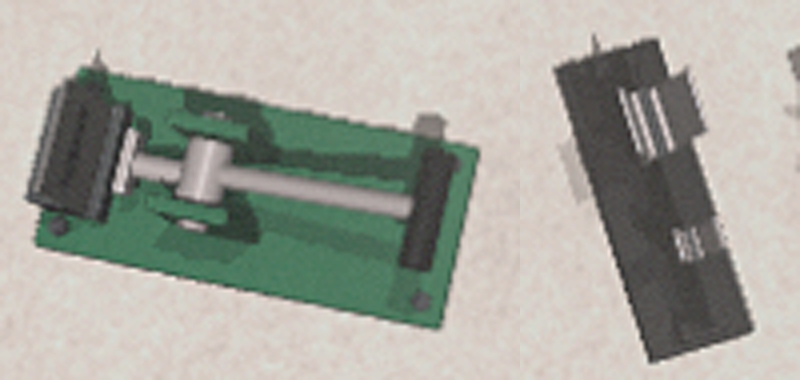

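The crop confirms a grey wide clip on the rail, with its handle tops from about top px (367,230) to (384,225). The small clip is at (382,261). Next I work out poses from the base corners.

```bash
python3 - <<'E'
from h import *
t=load('t0');s=load('s0')
A=lambda x,y:(125+x/4,205+y/4); B=lambda x,y:(340+(x-520)/4,200+y/4)
def fit(c,z):
    P=np.array([onz(t,*q,z)[:2] for q in c]); print(P.round(1).tolist(),[round(np.linalg.norm(P[i]-P[(i+1)%4]),1) for i in range(4)])
    return P.mean(0), (P[1]-P[0]+P[2]-P[3])/2, (P[3]-P[0]+P[2]-P[1])/2
c,e1,e2=fit([A(75,65),A(480,148),A(440,328),A(35,245)],12)
yp=-e1/np.linalg.norm(e1); 
print('press c',c,'ydir',yp, np.arctan2(yp[1],yp[0]))
bar=onz(t,*A(430,210),142)[:2]; hub=onz(t,*A(207,168),103)[:2]; ce=[onz(t,*A(65,80),135)[:2],onz(t,*A(30,200),135)[:2]]
for n,p in [('bar',bar),('hub',hub),('ce0',ce[0]),('ce1',ce[1])]:
    xp=np.array([yp[1],-yp[0]]); print(n,p.round(1),'along y',(p-c)@yp,'x',(p-c)@xp)
c2,f1,f2=fit([B(555,68),B(658,38),B(753,332),B(650,362)],10)
xr=f2/np.linalg.norm(f2); yr=np.array([-xr[1],xr[0]]); print('rail',c2,xr)
for n,q,z in [('Lh0',B(620,90),119),('Lh1',B(643,157),119),('Rh0',B(688,70),119),('Rh1',B(707,132),119),('sm0',B(683,245),102),('sm1',B(717,235),102)]:
    p=onz(t,*q,z)[:2]; print(n,p.round(1),'x',(p-c2)@xr,'y',(p-c2)@yr)
for n,q,z in [('tin',(265,158),45),('pot',(377,175),65)]: print(n,onz(t,*q,z))
for n,P in [('bar',(*bar,139)),('card',(*((ce[0]+ce[1])/2),135)),('clip',(*c2,70))]: print(n,proj(s,P))
E
python3 - <<'E'
import cv2,numpy as np
t=cv2.imread('pics/s0.png')
a=cv2.resize(t[120:215,275:400],None,fx=3.6,fy=3.6,interpolation=cv2.INTER_CUBIC)
b=cv2.resize(t[220:315,140:245],None,fx=3.3,fy=3.6,interpolation=cv2.INTER_CUBIC)
o=np.hstack([a,b]); o=cv2.convertScaleAbs(o,alpha=1.8,beta=10); cv2.imwrite('pics/c1.png',o);print(o.shape)
E
```

```text
[[657.7, 327.2], [594.2, 63.1], [479.8, 90.5], [540.6, 350.6]] [np.float64(271.6), np.float64(117.5), np.float64(267.1), np.float64(119.4)]
press c [568.07944019 207.85702298] ydir [0.23081737 0.97299709] 1.3378786713552986
bar [538.2  81.7] along y -129.60695604021137 x 0.04491927719125392
hub [573.  219.7] along y 12.676222371411034 x 2.009582972850573
ce0 [623.2 298. ] along y 100.43912414239949 x 32.86286746889722
ce1 [552.4 317. ] along y 102.60792178596763 x -40.40906123013601
[[650.8, -207.9], [668.4, -276.6], [474.9, -324.4], [458.6, -257.3]] [np.float64(71.0), np.float64(199.3), np.float64(69.0), np.float64(198.4)]
rail [ 563.2071418  -266.51487364] [-0.9696851  -0.24435795]
Lh0 [ 614.  -232.6] x -57.4962592942805 y -20.466763275528983
Lh1 [ 573.1 -243.7] x -15.151438846731574 y -19.73721301112442
Rh0 [ 624.7 -274.3] x -57.71212424009008 y 22.52900809793699
Rh1 [ 586.7 -282.9] x -18.76874800909008 y 21.635136688435043
sm0 [ 521.8 -266.9] x 40.206829036126585 y -9.762511333608478
sm1 [ 527.  -287.7] x 40.251331043731845 y 11.700636379613295
tin [807.77959643   4.8756326   45.        ]
pot [ 746.16643095 -279.76438748   65.        ]
bar [297.54963152 154.48376993]
card [368.47703368 131.10692077]
clip [186.50067124 255.24716166]
(342, 796, 3)
```

View pics/c1.png

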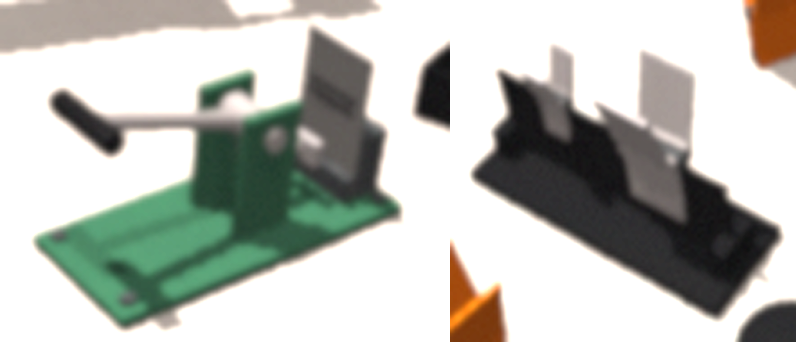

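The scene crop shows the bar centre at px (299.2,153.9) and the card's top edge running (361.7,127.8) to (378.3,138.1). Both agree with the top view to within about 2 px. I'll move above the bar with the fingers shut.

```bash
cat >> h.py <<'E'
def to(x,y,z,ydeg=None):
    "tool-axis shift (cm) and roll (deg) to the target; ydeg = wanted heading of tool y"
    from scipy.spatial.transform import Rotation as R
    s=status.get_state(); M=R.from_quat(s['eef_rot']).as_matrix(); p=s['eef_pos']
    h=np.degrees(np.arctan2(M[1,1],M[0,1])); r=0 if ydeg is None else -((ydeg-h+90)%180-90)
    print('t %.2f pos %s yhead %.1f tilt %.3f | d cm %s roll %.1f | F %s w %.3f g %.1f'%(s['time'],p.round(1),h,M[2,2],(M.T@(np.array([x,y,z])-p)/10).round(2),r,s['force'].round(1),s['width'],s['gripper_force']))
def tri(da,ua,db,ub):
    o1,r1=ray(da,*ua);o2,r2=ray(db,*ub); k=np.linalg.lstsq(np.c_[r1,-r2],o2-o1,rcond=None)[0]
    a,b=o1+k[0]*r1,o2+k[1]*r2; return (a+b)/2,np.linalg.norm(a-b)
E
python3 - <<'E'
from h import *
s=load('s0');t=load('t0')
print('bar',tri(s,(299.2,153.9),t,(232.5,257.5)))
print('card',tri(s,(361.7,127.8),t,(141.25,225)),tri(s,(378.3,138.1),t,(132.5,255)),tri(s,(361.7,127.8),t,(132.5,255)))
to(539,82,200)
E
python3 -m creep '[{"dx":-2.97,"dy":-1.92,"dz":0,"hand":-1},{"dx":-2.97,"dy":-1.92,"hand":-1},{"dx":-2.97,"dy":-1.92,"hand":-1},{"dx":-2.97,"dy":-1.92,"hand":-1},{"dx":-2.97,"dy":-1.92,"hand":-1},{"dx":-2.97,"dy":-1.92,"hand":-1},{"dx":-2.97,"dy":-1.92,"hand":-1},{"dx":-2.97,"dy":-1.92,"hand":-1}]'
python3 -m creep '[{"dx":-2.97,"dy":-1.92,"hand":-1},{"dx":-2.97,"dy":-1.92,"hand":-1},{"dx":-2.97,"dy":-1.92,"hand":-1},{"dx":-2.97,"dy":-1.92,"hand":-1},{"dx":-2.97,"dy":-1.92,"hand":-1},{"dx":-2.97,"dy":-1.92,"dz":1,"hand":-1},{"dx":-2.97,"dy":-1.92,"dz":1.5,"hand":-1},{"dx":-2.97,"dy":-1.92,"dz":1.5,"hand":-1}]'
python3 -c "
from h import *
to(539,82,171)"
```

```text
bar (array([539.68320819,  83.30151853, 140.22506025]), np.float64(3.6496461541223466))
card (array([603.70519717, 276.18791649, 167.52489592]), np.float64(33.98482856283851)) (array([575.93529742, 345.81030407,  88.98150996]), np.float64(43.036136671658575)) (array([554.98187518, 320.76984936, 127.12413292]), np.float64(3.7402441216838254))
t 0.10 pos [203.2 537.3 241.4] yhead 69.3 tilt -1.000 | d cm [-47.52 -30.69   4.17] roll 0.0 | F [ 0.4  0.4 -0.5] w 0.998 g 0.0
t 0.10 pos [203.2 537.3 241.4] yhead 69.3 tilt -1.000 | d cm [-47.52 -30.69   7.07] roll 0.0 | F [ 0.4  0.4 -0.5] w 0.998 g 0.0schema error: expected keys dx, dy, dz, roll, hand
schema error: expected keys dx, dy, dz, roll, hand
```

```bash
python3 -m creep '[{"dx":-2.97,"dy":-1.92,"dz":0,"roll":0,"hand":-1},{"dx":-2.97,"dy":-1.92,"dz":0,"roll":0,"hand":-1},{"dx":-2.97,"dy":-1.92,"dz":0,"roll":0,"hand":-1},{"dx":-2.97,"dy":-1.92,"dz":0,"roll":0,"hand":-1},{"dx":-2.97,"dy":-1.92,"dz":0,"roll":0,"hand":-1},{"dx":-2.97,"dy":-1.92,"dz":0,"roll":0,"hand":-1},{"dx":-2.97,"dy":-1.92,"dz":0,"roll":0,"hand":-1},{"dx":-2.97,"dy":-1.92,"dz":0,"roll":0,"hand":-1}]'
python3 -m creep '[{"dx":-2.97,"dy":-1.92,"dz":0,"roll":0,"hand":-1},{"dx":-2.97,"dy":-1.92,"dz":0,"roll":0,"hand":-1},{"dx":-2.97,"dy":-1.92,"dz":0,"roll":0,"hand":-1},{"dx":-2.97,"dy":-1.92,"dz":0,"roll":0,"hand":-1},{"dx":-2.97,"dy":-1.92,"dz":0,"roll":0,"hand":-1},{"dx":-2.97,"dy":-1.92,"dz":1,"roll":0,"hand":-1},{"dx":-2.97,"dy":-1.92,"dz":1.5,"roll":0,"hand":-1},{"dx":-2.97,"dy":-1.92,"dz":1.5,"roll":0,"hand":-1}]'
python3 -c "
from h import *
to(539,82,171)
s=load('s0');t=load('t0')
print(tri(s,(378.3,138.1),t,(141.25,225)))"
```

```text
time: 0.77
eef_pos: [371.8, 308.4, 242.0]
eef_rot: [0.18, 0.984, -0.0, -0.0]
force: [0.5, -0.5, -0.3]
width: 0.0
gripper_force: 0.0
time: 1.43
eef_pos: [540.2, 80.6, 201.9]
eef_rot: [0.18, 0.984, 0.0, 0.0]
force: [0.1, 0.6, 0.0]
width: 0.001
gripper_force: 0.0
t 1.43 pos [540.2  80.6 201.9] yhead 69.3 tilt -1.000 | d cm [0.16 0.09 3.09] roll 0.0 | F [0.1 0.6 0. ] w 0.001 g 0.0
(array([624.48006164, 299.50524082, 131.33744376]), np.float64(1.2794934551754358))
```

```bash
python3 -m creep '[{"dx":0.1,"dy":0.05,"dz":2,"roll":0,"hand":-1},{"dx":0,"dy":0,"dz":1.6,"roll":0,"hand":-1},{"dx":0,"dy":0,"dz":0.8,"roll":0,"hand":-1},{"dx":0,"dy":-0.2,"dz":0.8,"roll":0,"hand":-1},{"dx":0,"dy":-0.2,"dz":0.8,"roll":0,"hand":-1},{"dx":0,"dy":-0.1,"dz":0.8,"roll":0,"hand":-1}]'
python3 -m creep '[{"dx":0,"dy":0,"dz":0.8,"roll":0,"hand":-1},{"dx":0,"dy":0,"dz":0.8,"roll":0,"hand":-1},{"dx":0,"dy":0,"dz":0.8,"roll":0,"hand":-1},{"dx":0,"dy":0,"dz":0.8,"roll":0,"hand":-1}]'
```

```text
time: 1.93
eef_pos: [537.0, 77.6, 135.5]
eef_rot: [0.179, 0.984, -0.001, 0.001]
force: [-3.5, -5.9, 8.4]
width: 0.0
gripper_force: 4.3
time: 2.27
eef_pos: [537.8, 77.2, 104.3]
eef_rot: [0.179, 0.984, -0.001, 0.001]
force: [-3.3, -6.4, 10.9]
width: -0.003
gripper_force: 5.5
```

```bash
python3 -m creep '[{"dx":0,"dy":0,"dz":0.5,"roll":0,"hand":-1},{"dx":0,"dy":0,"dz":0.4,"roll":0,"hand":-1},{"dx":0,"dy":0,"dz":0.2,"roll":0,"hand":-1},{"dx":0,"dy":0,"dz":0.1,"roll":0,"hand":-1}]'
python3 -c "
from h import *
shot('scene','s1');shot('wrist','w1')
a=cv2.imread('pics/s1.png')[100:210,250:400];b=cv2.imread('pics/w1.png')
cv2.imwrite('pics/v1.png',cv2.convertScaleAbs(np.hstack([cv2.resize(a,(400,300)),cv2.resize(b,(400,300))]),alpha=1.6))"
```

```text
time: 2.6
eef_pos: [538.0, 77.7, 93.2]
eef_rot: [0.179, 0.984, -0.001, 0.001]
force: [-7.2, -4.4, 20.6]
width: -0.001
gripper_force: 10.1
```

View pics/v1.png

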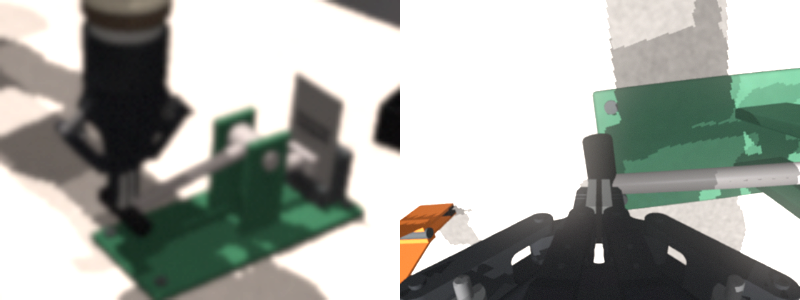

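The lever is at its stop: force 20 N, TCP at 93, and the bar next to the base in the left panel at about (125,215). Now I ease it up slowly.

```bash
python3 -m creep '[{"dx":0,"dy":0,"dz":-0.3,"roll":0,"hand":-1},{"dx":0,"dy":0,"dz":-0.35,"roll":0,"hand":-1},{"dx":0,"dy":0,"dz":-0.35,"roll":0,"hand":-1},{"dx":0,"dy":0,"dz":-0.35,"roll":0,"hand":-1},{"dx":0,"dy":0,"dz":-0.35,"roll":0,"hand":-1},{"dx":0,"dy":0,"dz":-0.35,"roll":0,"hand":-1},{"dx":0,"dy":0,"dz":-0.35,"roll":0,"hand":-1},{"dx":0,"dy":0,"dz":-0.35,"roll":0,"hand":-1}]'
python3 -m creep '[{"dx":0,"dy":0,"dz":-0.35,"roll":0,"hand":-1},{"dx":0,"dy":0.05,"dz":-0.35,"roll":0,"hand":-1},{"dx":0,"dy":0.05,"dz":-0.35,"roll":0,"hand":-1},{"dx":0,"dy":0.05,"dz":-0.35,"roll":0,"hand":-1},{"dx":0,"dy":0.05,"dz":-0.35,"roll":0,"hand":-1},{"dx":0,"dy":0.05,"dz":-0.35,"roll":0,"hand":-1},{"dx":0,"dy":0.05,"dz":-0.35,"roll":0,"hand":-1},{"dx":0,"dy":0.05,"dz":-0.35,"roll":0,"hand":-1}]'
python3 -m creep '[{"dx":0,"dy":0.05,"dz":-0.35,"roll":0,"hand":-1},{"dx":0,"dy":0.05,"dz":-0.35,"roll":0,"hand":-1},{"dx":0,"dy":0.05,"dz":-0.35,"roll":0,"hand":-1},{"dx":0,"dy":0,"dz":-0.35,"roll":0,"hand":-1},{"dx":0,"dy":0,"dz":-0.35,"roll":0,"hand":-1},{"dx":0,"dy":0,"dz":-0.35,"roll":0,"hand":-1},{"dx":0,"dy":0,"dz":-0.35,"roll":0,"hand":-1},{"dx":0,"dy":0,"dz":-0.35,"roll":0,"hand":-1}]'
```

```text
time: 3.37
eef_pos: [537.9, 77.8, 120.4]
eef_rot: [0.179, 0.984, -0.001, 0.002]
force: [-2.5, -3.3, 8.8]
width: 0.004
gripper_force: 4.5
time: 4.03
eef_pos: [539.0, 82.6, 147.8]
eef_rot: [0.18, 0.984, 0.001, 0.002]
force: [0.1, 1.6, 4.8]
width: 0.001
gripper_force: 2.4
time: 4.7
eef_pos: [537.9, 82.8, 173.4]
eef_rot: [0.18, 0.984, -0.0, -0.001]
force: [-0.6, 0.6, -0.3]
width: -0.004
gripper_force: 0.0
```

The lever is back up. I'll go above the clip with the hand open and roll to its heading.

```bash
python3 -m creep '[{"dx":0,"dy":0,"dz":-2,"roll":0,"hand":-1},{"dx":-1.78,"dy":-2.96,"dz":-1,"roll":0,"hand":0},{"dx":-1.78,"dy":-2.96,"dz":0,"roll":0,"hand":1},{"dx":-1.78,"dy":-2.96,"dz":0,"roll":0,"hand":1},{"dx":-1.78,"dy":-2.96,"dz":0,"roll":0,"hand":1},{"dx":-1.78,"dy":-2.96,"dz":0,"roll":0,"hand":1},{"dx":-1.78,"dy":-2.96,"dz":0,"roll":0,"hand":1},{"dx":-1.78,"dy":-2.96,"dz":0,"roll":0,"hand":1}]'
python3 -m creep '[{"dx":-1.78,"dy":-2.96,"dz":0,"roll":0,"hand":1},{"dx":-1.78,"dy":-2.96,"dz":0,"roll":0,"hand":1},{"dx":-1.78,"dy":-2.96,"dz":0,"roll":0,"hand":1},{"dx":0,"dy":0,"dz":0,"roll":-7,"hand":1},{"dx":0,"dy":0,"dz":0,"roll":-7,"hand":1},{"dx":0,"dy":0,"dz":0,"roll":-7,"hand":1},{"dx":0,"dy":0,"dz":0,"roll":-7,"hand":1},{"dx":0,"dy":0,"dz":0,"roll":-7,"hand":1}]'
python3 -c "
from h import *
to(599.4,-257.4,190,104.15)
d=shot('wrist','w2');print(d['cam_to_world'].round(2).tolist());shot('scene','s2')
cv2.imwrite('pics/w2b.png',cv2.convertScaleAbs(cv2.imread('pics/w2.png'),alpha=1.5,beta=15))"
```

```text
time: 5.37
eef_pos: [581.4, -156.6, 203.7]
eef_rot: [0.18, 0.984, -0.0, -0.0]
force: [0.3, -0.2, 0.7]
width: 0.975
gripper_force: 0.0
time: 6.03
eef_pos: [599.8, -257.0, 203.4]
eef_rot: [-0.127, 0.992, 0.0, -0.001]
force: [0.3, -0.6, -0.0]
width: 1.002
gripper_force: 0.0
t 6.03 pos [ 599.8 -257.   203.4] yhead 104.6 tilt -1.000 | d cm [ 0.04 -0.03  1.34] roll 0.4 | F [ 0.3 -0.6 -0. ] w 1.002 g 0.0
[[-0.25, 0.93, 0.27, 531.57], [0.97, 0.24, 0.07, -273.79], [0.0, 0.28, -0.96, 334.01], [0.0, 0.0, 0.0, 1.0]]
```

View pics/w2b.png

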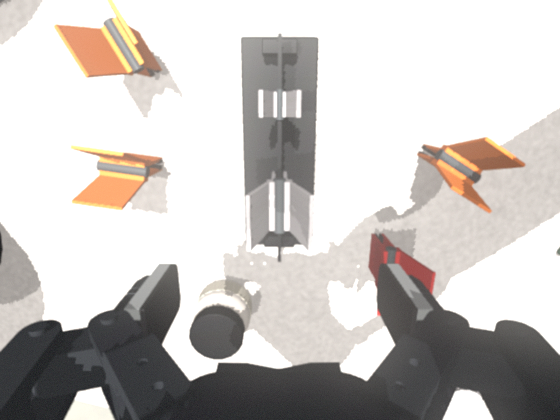

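The wrist view shows the wide clip's handle tops between columns 248 and 311, rows 192–250, centred on (280,221). The small clip is at (280,103), and the red decoy, near the right finger, at (402,265). I'll check the offset and the red clip's clearance.

Run:
```python
from h import *
w=load('w2')
p=np.array([onz(w,u,v,119)[:2] for u,v in [(249,192),(248,250),(311,249),(311,192)]]);print(p.round(1).tolist(),p.mean(0))
print('rail strip', [onz(w,u,v,z).round(1).tolist() for u,v,z in[(280,60,70),(280,258,70),(242,38,10),(318,38,10)]])
for z in(40,80): print('red',z,[onz(w,u,v,z).round(0).tolist() for u,v in[(372,235),(434,275),(384,315)]])
t=load('t0'); print('red top',[ [onz(t,u,v,z).round(0).tolist() for z in(0,60)] for u,v in[(322,215)]])
print('tipsproj',proj(w,(599.8,-257,119)))
to(*p.mean(0),100)
```

```text
[[586.4, -279.1], [626.7, -270.4], [615.0, -228.5], [576.2, -239.7]] [ 601.07303751 -254.41634386]
rail strip [[496.5, -281.4, 70.0], [648.7, -241.4, 70.0], [479.0, -320.4, 10.0], [462.0, -255.2, 10.0]]
red 40 [[618.0, -160.0, 40.0], [642.0, -86.0, 40.0], [697.0, -119.0, 40.0]]
red 80 [[606.0, -176.0, 80.0], [627.0, -112.0, 80.0], [674.0, -140.0, 80.0]]
red top [[[661.0, -139.0, 0.0], [648.0, -135.0, 60.0]]]
tipsproj [276.49829198 218.83809234]
t 6.13 pos [ 599.9 -256.9  203.5] yhead 104.3 tilt -1.000 | d cm [-0.19  0.2  10.35] roll 0.0 | F [-0.3  0.5 -0.3] w 0.999 g 0.0
```

```bash
python3 -m creep '[{"dx":-0.1,"dy":0.15,"dz":2,"roll":0,"hand":0.5},{"dx":0,"dy":0,"dz":2,"roll":0,"hand":0.5},{"dx":0,"dy":0,"dz":2,"roll":0,"hand":0.5},{"dx":0,"dy":0,"dz":2,"roll":0,"hand":0.5},{"dx":0,"dy":0,"dz":1.4,"roll":0,"hand":0.5},{"dx":0,"dy":0,"dz":0.9,"roll":0,"hand":0.5},{"dx":0,"dy":0,"dz":0,"roll":0,"hand":0.5}]' 30
python3 -m creep '[{"dx":0,"dy":0,"dz":0,"roll":0,"hand":0},{"dx":0,"dy":0,"dz":0,"roll":0,"hand":-0.4},{"dx":0,"dy":0,"dz":0,"roll":0,"hand":-0.8},{"dx":0,"dy":0,"dz":0,"roll":0,"hand":-0.8},{"dx":0,"dy":0,"dz":0,"roll":0,"hand":-0.8},{"dx":0,"dy":0,"dz":0,"roll":0,"hand":-0.8}]' 30
```

```text
time: 6.72
eef_pos: [599.4, -254.3, 98.3]
eef_rot: [-0.123, 0.992, 0.001, -0.002]
force: [-0.4, 0.1, -0.2]
width: 0.746
gripper_force: 0.0
time: 7.22
eef_pos: [603.3, -256.4, 105.9]
eef_rot: [-0.124, 0.992, -0.002, 0.003]
force: [-1.7, 1.2, 12.2]
width: 0.205
gripper_force: 36.4
```

```bash
python3 -m creep '[{"dx":0,"dy":0,"dz":0,"roll":0,"hand":-0.8},{"dx":0,"dy":0,"dz":0,"roll":0,"hand":-0.8},{"dx":0,"dy":0,"dz":0,"roll":0,"hand":-0.8}]'; python3 -c "
from h import *
to(600,-255,100,104.15)
shot('wrist','w3');shot('scene','s3');
a=cv2.imread('pics/s3.png')[190:320,130:270];b=cv2.imread('pics/w3.png')[100:420,120:440]
cv2.imwrite('pics/v3.png',cv2.convertScaleAbs(np.hstack([cv2.resize(a,(400,371)),cv2.resize(b,(400,371))]),alpha=1.7,beta=15))"
```

```text
time: 7.47
eef_pos: [603.3, -256.4, 105.9]
eef_rot: [-0.124, 0.992, -0.002, 0.003]
force: [-2.3, 2.0, 12.4]
width: 0.211
gripper_force: 36.4
t 7.47 pos [ 603.3 -256.4  105.9] yhead 104.2 tilt -1.000 | d cm [0.28 0.22 0.59] roll 0.1 | F [-2.3  2.  12.4] w 0.211 g 36.4
```

View pics/v3.png

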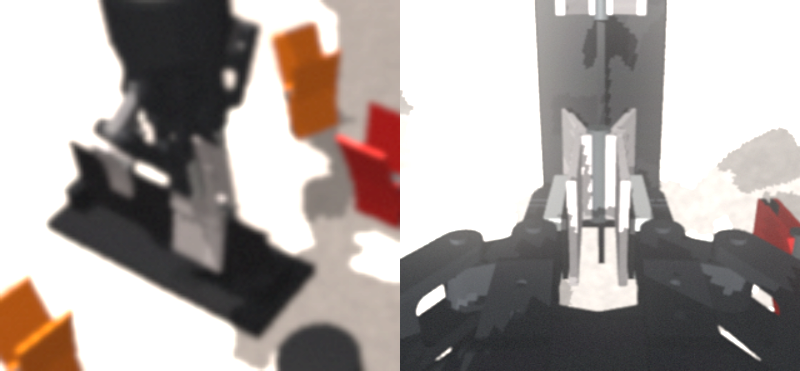

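The jaws are squeezed: both handles are parallel between the pads, around (600,230) in the right panel. I'll check centring along the handles.

Run:
```python
from h import *
w=load('w3')
q=lambda X,Y:(120+(X-400)*.8,100+Y*320/371)
for z in(115,119,124): print(z,[onz(w,*q(X,Y),z).round(1).tolist() for X,Y in[(573,180),(573,285),(626,180),(626,285)]])
```

```text
115 [[589.8, -266.7, 115.0], [631.6, -256.9, 115.0], [585.7, -250.6, 115.0], [627.0, -239.1, 115.0]]
119 [[588.0, -266.9, 119.0], [628.4, -257.4, 119.0], [584.0, -251.3, 119.0], [623.9, -240.2, 119.0]]
124 [[585.7, -267.1, 124.0], [624.4, -258.0, 124.0], [581.8, -252.2, 124.0], [620.1, -241.6, 124.0]]
```

```bash
python3 -m creep '[{"dx":0,"dy":0,"dz":-0.6,"roll":0,"hand":-0.8},{"dx":0,"dy":0,"dz":-1,"roll":0,"hand":-0.8},{"dx":0,"dy":0,"dz":-1.5,"roll":0,"hand":-0.8},{"dx":0,"dy":0,"dz":-1.5,"roll":0,"hand":-0.8},{"dx":0,"dy":0,"dz":-2,"roll":0,"hand":-0.8},{"dx":0,"dy":0,"dz":0,"roll":0,"hand":-0.8},{"dx":0,"dy":0,"dz":0,"roll":0,"hand":-0.8}]'
python3 -m creep '[{"dx":0,"dy":0,"dz":-2,"roll":0,"hand":-0.8},{"dx":0,"dy":0,"dz":-2,"roll":0,"hand":-0.8},{"dx":0,"dy":0,"dz":-2.5,"roll":0,"hand":-0.8},{"dx":0,"dy":0,"dz":-2.5,"roll":0,"hand":-0.8},{"dx":0,"dy":0,"dz":-0.8,"roll":0,"hand":-0.8},{"dx":0,"dy":0,"dz":0,"roll":0,"hand":-0.8}]'
python3 -c "
from h import *
shot('scene','s4');shot('wrist','w4')
to(585,235,258,76.65)
a=cv2.imread('pics/s4.png')[130:290,130:290];b=cv2.imread('pics/w4.png')
cv2.imwrite('pics/v4.png',cv2.convertScaleAbs(np.hstack([cv2.resize(a,(400,400)),cv2.resize(b,(400,400))]),alpha=1.7,beta=15))"
```

```text
time: 8.15
eef_pos: [601.7, -255.7, 168.7]
eef_rot: [-0.124, 0.992, -0.001, 0.001]
force: [0.0, 0.3, -0.1]
width: 0.211
gripper_force: 34.9
time: 8.65
eef_pos: [601.6, -255.6, 266.6]
eef_rot: [-0.124, 0.992, -0.001, 0.001]
force: [1.4, 0.0, -1.7]
width: 0.211
gripper_force: 34.9
t 8.75 pos [ 600.2 -254.7  262.7] yhead 104.3 tilt -1.000 | d cm [-10.6   47.83   0.54] roll 27.6 | F [-0.4 -0.1 -1.4] w 0.215 g 34.9
```

View pics/v4.png

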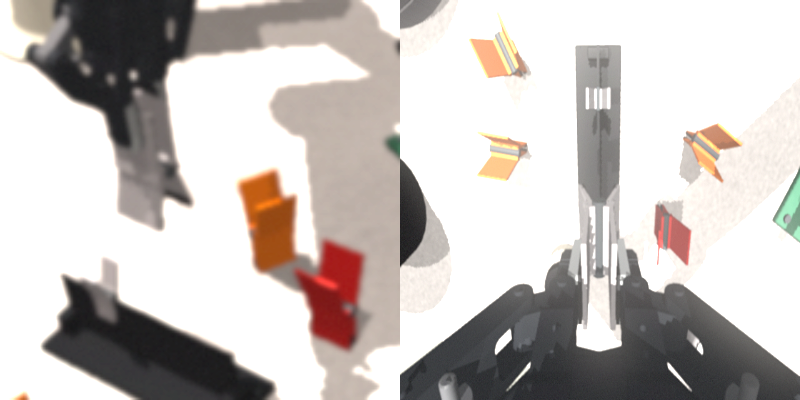

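The wide clip is off the rail with its jaws open, at about (140,180) in the left panel. The small clip is still on the rail. Now to the card.

```bash
python3 -m creep '[{"dx":-0.4,"dy":1.7,"dz":0,"roll":0,"hand":-0.8},{"dx":-0.81,"dy":3.4,"dz":0,"roll":0,"hand":-0.8},{"dx":-0.81,"dy":3.4,"dz":0,"roll":0,"hand":-0.8},{"dx":-0.81,"dy":3.4,"dz":0,"roll":0,"hand":-0.8},{"dx":-0.81,"dy":3.4,"dz":0,"roll":0,"hand":-0.8},{"dx":-0.81,"dy":3.4,"dz":0,"roll":0,"hand":-0.8},{"dx":-0.81,"dy":3.4,"dz":0,"roll":0,"hand":-0.8},{"dx":-0.81,"dy":3.4,"dz":0,"roll":0,"hand":-0.8}]'
python3 -m creep '[{"dx":-0.81,"dy":3.4,"dz":0,"roll":0,"hand":-0.8},{"dx":-0.81,"dy":3.4,"dz":0,"roll":0,"hand":-0.8},{"dx":-0.81,"dy":3.4,"dz":0,"roll":0,"hand":-0.8},{"dx":-0.81,"dy":3.4,"dz":0,"roll":0,"hand":-0.8},{"dx":-0.81,"dy":3.4,"dz":0,"roll":0,"hand":-0.8},{"dx":-0.81,"dy":3.4,"dz":0,"roll":0,"hand":-0.8},{"dx":-0.81,"dy":3.4,"dz":0,"roll":0,"hand":-0.8},{"dx":-0.81,"dy":3.4,"dz":0,"roll":0,"hand":-0.8}]'
python3 -m creep '[{"dx":-0.4,"dy":1.7,"dz":0,"roll":0,"hand":-0.8},{"dx":0,"dy":0,"dz":0,"roll":6.9,"hand":-0.8},{"dx":0,"dy":0,"dz":0,"roll":6.9,"hand":-0.8},{"dx":0,"dy":0,"dz":0,"roll":6.9,"hand":-0.8},{"dx":0,"dy":0,"dz":0,"roll":6.9,"hand":-0.8},{"dx":0,"dy":0,"dz":0,"roll":0,"hand":-0.8},{"dx":0,"dy":0,"dz":0,"roll":0,"hand":-0.8},{"dx":0,"dy":0,"dz":0,"roll":0,"hand":-0.8}]'
python3 -c "
from h import *
shot('scene','s5');shot('wrist','w5')
to(590,306,220,76.65)
a=cv2.imread('pics/s5.png')[70:210,300:440];b=cv2.imread('pics/w5.png')[60:400,110:450]
cv2.imwrite('pics/v5.png',cv2.convertScaleAbs(np.hstack([cv2.resize(a,(400,400),interpolation=2),cv2.resize(b,(400,400))]),alpha=1.7,beta=15))"
```

```text
time: 9.42
eef_pos: [595.0, 9.7, 262.2]
eef_rot: [-0.124, 0.992, 0.001, -0.002]
force: [0.0, -0.1, -1.0]
width: 0.209
gripper_force: 34.9
time: 10.08
eef_pos: [590.5, 288.7, 262.0]
eef_rot: [-0.124, 0.992, -0.0, -0.002]
force: [0.9, -1.0, -0.5]
width: 0.213
gripper_force: 34.9
time: 10.75
eef_pos: [591.4, 304.2, 263.5]
eef_rot: [0.114, 0.993, -0.0, -0.001]
force: [-0.3, -0.5, -1.4]
width: 0.209
gripper_force: 34.9
t 10.85 pos [591.8 304.1 264.2] yhead 76.8 tilt -1.000 | d cm [0.22 0.15 4.42] roll 0.1 | F [-0.  -0.2 -1.1] w 0.211 g 34.9
```

View pics/v5.png

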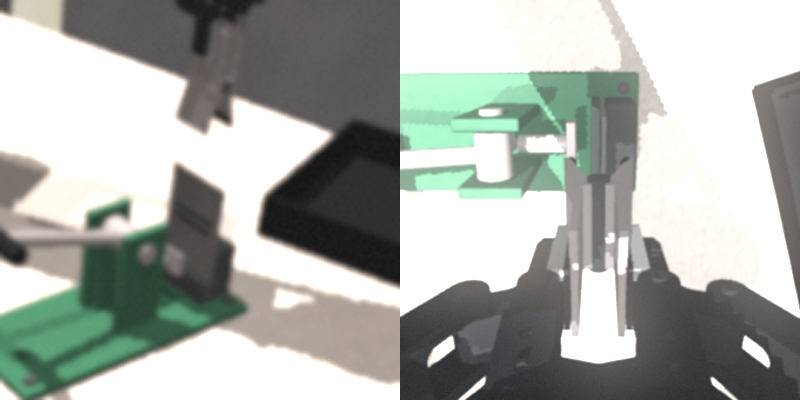

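The right panel shows the card edge as a near-vertical line around X 592–603, Y 100–180, between the jaw tips (about X 570 and 630). I'll get the edge numerically.

Run:
```python
from h import *
w=load('w5'); g=cv2.cvtColor(w['color'],cv2.COLOR_RGB2GRAY)
for v in range(140,225,8): print(v,g[v,250:320:1].tolist())
print('K',w['K'].round(0).tolist())
for p in [(590,306)]:
    for a in(-25,-35,0): print(a,proj(w,(p[0]+.973*a,p[1]-.231*a,135)))
```

```text
140 [77, 77, 77, 78, 78, 76, 77, 76, 76, 77, 76, 77, 78, 77, 78, 79, 78, 76, 71, 63, 58, 61, 59, 60, 61, 60, 60, 62, 62, 61, 60, 61, 62, 61, 61, 60, 59, 62, 62, 62, 62, 63, 62, 63, 62, 63, 62, 61, 60, 61, 59, 61, 61, 64, 64, 65, 64, 65, 66, 65, 66, 67, 80, 100, 109, 113, 113, 111, 111, 111]
148 [75, 76, 75, 77, 76, 75, 76, 76, 76, 75, 78, 78, 76, 75, 75, 76, 75, 74, 76, 75, 75, 72, 64, 54, 54, 51, 52, 52, 51, 54, 55, 60, 61, 56, 49, 47, 51, 51, 53, 52, 51, 54, 52, 52, 53, 54, 54, 54, 55, 54, 54, 56, 55, 55, 56, 57, 57, 58, 57, 57, 56, 66, 83, 101, 108, 111, 111, 111, 111, 110]
156 [75, 76, 77, 75, 76, 77, 75, 74, 73, 66, 59, 59, 60, 58, 58, 58, 58, 60, 67, 73, 76, 72, 67, 67, 67, 67, 67, 67, 64, 60, 56, 58, 60, 62, 58, 54, 52, 52, 52, 53, 55, 52, 53, 54, 55, 54, 55, 53, 53, 54, 55, 54, 56, 57, 57, 56, 57, 57, 57, 57, 57, 67, 92, 109, 110, 110, 108, 107, 107, 107]
164 [70, 89, 106, 109, 107, 107, 106, 105, 95, 73, 60, 58, 59, 59, 58, 57, 57, 58, 62, 68, 73, 71, 68, 67, 69, 66, 64, 66, 64, 59, 51, 60, 72, 74, 70, 61, 53, 53, 51, 52, 52, 53, 53, 53, 53, 53, 53, 54, 52, 54, 55, 55, 55, 5
[... 1611 characters left out ...]
80, 80, 79, 78, 79, 80, 78, 78, 69, 57, 52, 52, 51, 49, 50, 50, 51, 49, 50, 50, 51, 46, 49, 50, 49, 50, 46, 50, 60, 73, 77, 77, 75, 77, 78, 76, 78, 77, 78, 77, 77, 77, 77, 77, 77, 77, 78, 72, 68, 72, 100, 129, 142, 145, 146, 146, 144, 144, 141, 139]
220 [92, 82, 81, 82, 81, 79, 80, 79, 81, 79, 79, 79, 79, 80, 80, 86, 92, 93, 93, 94, 95, 91, 83, 65, 56, 54, 55, 54, 54, 54, 55, 54, 54, 56, 74, 90, 92, 92, 92, 92, 91, 89, 83, 77, 76, 76, 76, 76, 77, 76, 76, 77, 74, 77, 77, 75, 76, 73, 71, 82, 116, 139, 143, 142, 140, 142, 142, 142, 141, 140]
K [[337.0, 0.0, 278.0], [0.0, 337.0, 208.0], [0.0, 0.0, 1.0]]
-25 [278.45543036 168.68710354]
-35 [278.5034306  155.79832058]
0 [278.33936424 199.81362238]
```

Run:
```python
from h import *
s=load('s0');s5=load('s5')
c=np.array([590,306.]);yp=np.array([.2308,.973]);xp=np.array([.973,-.2308])
for n,d,f in[('s0',s,lambda x,y:(275+x/3.6,120+y/3.6)),('s5',s5,lambda x,y:(300+x*.35,70+y*.35))]:
    for q in([(312,28),(372,65)] if n=='s0' else [(176,163),(222,190)]):
        p=onz(d,*f(*q),135)[:2]-c; print(n,'card x,y',p@xp,p@yp)
f=lambda x,y:(300+x*.35,70+y*.35)
n3=np.r_[yp,0]
for q in[(178,120),(208,133)]:
    o,r=ray(s5,*f(*q)); k=(np.r_[c,0]@n3-16-o@n3)/(r@n3); P=o+k*r; print('tip',P.round(1),'x',(P[:2]-c)@xp)
g=cv2.cvtColor(s5['color'],cv2.COLOR_RGB2GRAY); print(g[95:160:2,355:385:2])
to(590,306,220)
```

```text
s0 card x,y -26.437249162767408 -2.2449770711246635
s0 card x,y 39.61583958593262 -2.3533371128683758
s5 card x,y -29.734123553000604 0.3859037675361619
s5 card x,y 32.577375862160636 1.9407677211567076
tip [569.  294.5 188.5] x -17.793542696579568
tip [607.5 285.4 192.2] x 21.755564573874103
[[153 130  93  67  47  46  45  44  44  46  49  48  46  50  46]
 [169 166 159 144 110  69  49  47  46  46  49  52  52  52  45]
 [168 167 168 167 159  96  50  48  49  53  52  46  35  42  44]
 [169 168 167 166 148  71  49  49  51  55  56  42  30  42  43]
 [168 167 166 165 127  55  48  51  53  51  51  45  43  64  64]
 [167 166 166 159  95  50  49  53  56  54  50  43  49 109 139]
 [166 166 166 146  71  49  50  58  58  57  47  41  48 117 164]
 [167 167 165 126  57  49  53  58  58  56  33  27  42 112 164]
 [166 166 165 132  75  54  57  58  58  76  83  43  28 107 164]
 [167 166 165 161 138 104  73  61  59 109 154 128  81 117 166]
 [166 166 166 164 165 158 133  97  69 133 166 167 157 159 167]
 [166 167 167 166 165 167 166 155 131 157 168 170 171 168 169]
 [165 166 166 166 167 167 166 168 166 168 167 169 
[... 697 characters left out ...]
165 165]
 [161 142  71  29  26  24  29  34  36  35  37  81 151 163 166]
 [168 143  63  29  24  26  25  28  32  36  37  87 138 150 160]
 [141 109  50  33  29  24  25  27  25  30  40  99 136 140 143]
 [ 77  58  38  33  32  31  26  24  27  30  45 113 138 140 151]
 [ 34  30  31  34  33  33  34  30  26  31  46 112 136 143 161]
 [ 26  28  32  34  34  34  34  35  33  34  37  64 102 137 162]
 [ 29  36  47  39  36  35  35  35  35  37  35  31  43  92 156]
 [ 34  43  66  59  44  36  34  36  36  36  34  29  26  57 148]
 [ 33  50  62  66  60  40  36  35  35  35  30  23  21  76 157]]
t 10.85 pos [591.8 304.1 264.2] yhead 76.8 tilt -1.000 | d cm [0.22 0.15 4.42] roll 0.0 | F [-0.  -0.2 -1.1] w 0.211 g 34.9
```

Combined, the views put the card mid-plane about 2 mm along +y of the clip, with the tips about 52 mm above the edge. I'll lower to just above the edge and re-measure.

```bash
python3 -m creep '[{"dx":0,"dy":0.2,"dz":1,"roll":0,"hand":-0.8},{"dx":0,"dy":0,"dz":1,"roll":0,"hand":-0.8},{"dx":0,"dy":0,"dz":1,"roll":0,"hand":-0.8},{"dx":0,"dy":0,"dz":0.7,"roll":0,"hand":-0.8},{"dx":0,"dy":0,"dz":0,"roll":0,"hand":-0.8},{"dx":0,"dy":0,"dz":0,"roll":0,"hand":-0.8}]'
python3 - <<'E'
from h import *
w=shot('wrist','w6');t=shot('top','t6');s=shot('scene','s6'); g=cv2.cvtColor(w['color'],cv2.COLOR_RGB2GRAY)
for v in range(100,200,9): print(v,g[v,235:325].tolist())
to(590,306,190)
a=s['color'][60:200,300:440,::-1];b=w['color'][80:280,180:380,::-1]
cv2.imwrite('pics/v6.png',cv2.convertScaleAbs(np.hstack([cv2.resize(a,(400,400),interpolation=2),cv2.resize(b,(400,400),interpolation=2)]),alpha=1.7,beta=15))
E
```

```text
time: 11.35
eef_pos: [592.2, 305.8, 226.6]
eef_rot: [0.116, 0.993, -0.0, -0.001]
force: [-0.5, -0.6, -0.8]
width: 0.211
gripper_force: 34.9
100 [144, 142, 142, 140, 140, 139, 142, 142, 143, 143, 144, 145, 145, 145, 145, 145, 143, 143, 144, 143, 142, 141, 140, 139, 141, 143, 144, 144, 143, 142, 140, 141, 141, 139, 139, 140, 141, 143, 143, 145, 144, 144, 143, 141, 141, 141, 140, 141, 142, 141, 144, 143, 142, 143, 144, 143, 141, 129, 115, 113, 113, 114, 113, 114, 113, 113, 112, 112, 112, 113, 114, 114, 115, 117, 116, 114, 113, 131, 173, 193, 197, 196, 195, 194, 192, 193, 193, 195, 193, 192]
109 [142, 141, 141, 142, 142, 142, 144, 144, 143, 143, 142, 141, 141, 141, 141, 139, 139, 137, 137, 137, 139, 141, 142, 140, 141, 140, 140, 141, 142, 141, 141, 140, 139, 137, 138, 139, 141, 144, 145, 143, 142, 142, 141, 140, 139, 140, 140, 140, 141, 141, 142, 142, 140, 142, 143, 145, 143, 131, 116, 110, 109, 107, 107, 108, 109, 109, 111, 112, 112, 112, 111, 112, 111, 112, 113, 111, 112, 111, 112, 110, 112, 115, 118, 134, 171, 188, 190, 192, 194, 196]
118 [142, 142, 141, 141, 141, 140, 139, 139, 139, 
[... 3259 characters left out ...]
2, 73, 64, 51, 49, 49, 50, 50, 51, 48, 51, 49, 51, 49, 50, 52, 48, 50, 51, 51, 51, 51, 53, 52, 52, 53, 54, 54, 53, 53, 53, 63, 87, 106, 120, 132, 137, 139, 142, 143, 143, 143, 143, 143]
199 [110, 110, 108, 96, 92, 95, 101, 107, 108, 104, 102, 113, 131, 129, 110, 82, 73, 74, 75, 76, 76, 78, 76, 69, 59, 60, 70, 75, 75, 74, 74, 73, 77, 72, 67, 62, 65, 66, 67, 65, 65, 63, 58, 51, 60, 70, 72, 73, 64, 51, 50, 51, 51, 51, 50, 49, 51, 56, 59, 63, 63, 59, 54, 58, 69, 74, 76, 77, 75, 75, 75, 75, 73, 68, 58, 52, 54, 69, 93, 112, 127, 139, 144, 144, 143, 141, 139, 139, 138, 139]
t 11.50 pos [593.  306.1 228.6] yhead 76.7 tilt -1.000 | d cm [ 0.3  -0.08  3.86] roll 0.0 | F [-0.1 -0.2 -1.5] w 0.214 g 34.9
```

View pics/v6.png

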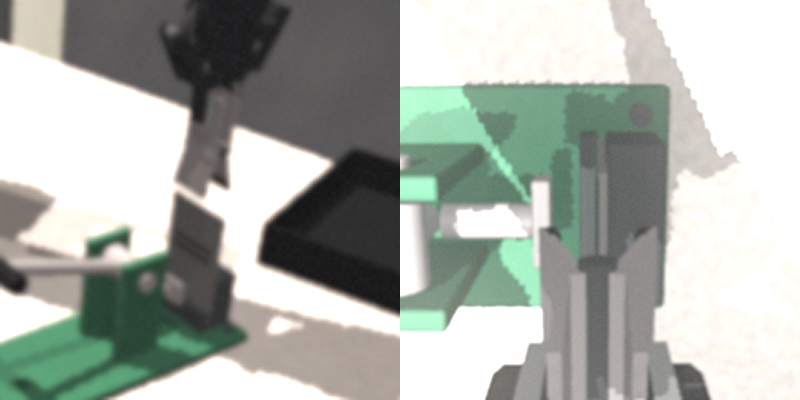

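Run:
```python
from h import *
w=load('w6');c=np.array([590,306.]);yp=np.array([.2308,.973]);xp=np.array([.973,-.2308])
for z in(12,70,135):
  for x in(-38,-35,-30): print(z,x,proj(w,(*(c+x*xp+1*yp),z)).round(1))
print(w['cam_to_world'][:3,3])
g=cv2.cvtColor(w['color'],cv2.COLOR_RGB2GRAY)
print(g[136:200:3,264:292])
t=load('t0'); print('top: ', cv2.cvtColor(t['color'],cv2.COLOR_RGB2GRAY)[236:252:3,126:162])
for z,y in((135,1),(70,1),(70,-8),(70,12)): print(z,y,proj(t,(*(c+y*yp),z)))
```

```text
12 -38 [277.7 141.8]
12 -35 [277.7 144.7]
12 -30 [277.7 149.7]
70 -38 [277.5 147.9]
70 -35 [277.5 151.4]
70 -30 [277.5 157.3]
135 -38 [277.3 158.4]
135 -35 [277.3 163. ]
135 -30 [277.3 170.4]
[523.67808391 323.47908275 357.31088346]
[[61 60 61 60 60 59 60 61 62 60 60 62 60 61 62 61 61 62 61 61 62 62 60 61
  61 62 62 62]
 [58 60 59 59 60 60 59 61 58 60 60 59 59 59 58 62 62 62 61 62 61 61 61 62
  61 60 62 61]
 [60 59 57 59 58 61 58 60 60 58 59 60 60 59 60 59 60 59 59 59 60 60 60 60
  61 60 61 62]
 [61 59 60 57 59 58 55 54 51 54 52 50 51 53 56 58 59 57 59 58 56 55 56 55
  56 57 55 56]
 [59 58 57 57 58 56 50 48 49 50 48 49 50 51 51 57 60 61 54 48 46 45 45 45
  47 47 46 46]
 [64 62 60 60 58 56 50 50 50 51 50 49 50 50 57 59 59 57 55 47 46 46 45 45
  45 45 48 46]
 [66 70 73 75 72 61 51 50 50 47 51 50 50 51 54 58 60 59 54 48 48 51 51 50
  53 52 51 52]
 [59 64 74 76 73 66 53 50 50 50 48 49 50 50 53 60 59 57 54 49 47 50 49 54
  51 52 51 51]
 [59 66 72 75 73 65 52 50 49 50 46 50 52 51 54 58 60 59 53 50 48 50 50 51
  50 52 50 51]
 [57 59 65 72 74 68 61 58 53 51 51 50 53 56 54 56 60 58 58 52 48 4
[... 1427 characters left out ...]
07  80  50  65  51  35  31  32  34  28  27
   25  33  35  33  33  33  33  42  48  39  22  59  97  99  69  37  35  30]
 [109 109 110 112 114 115 106  78  43  62  61  32  31  33  30  27  25  30
   31  31  31  34  34  27  44  46  48  26  31  94  99  86  89  93  90  88]
 [112 110 111 111 112 114 101  54  59  61  33  35  30  31  33  26  23  29
   30  33  32  31  26  45  47  49  23  22  94  99 110  52  77  84  86  88]
 [111 110 112 112 115 102  49  55  64  32  32  31  31  29  29  26  29  32
   31  32  33  32  40  46  49  32  19  95 101 108  49  37  31  23  46  45]]
135 1 [137.13773718 238.90788768]
70 1 [144.71355572 243.15041553]
70 -8 [148.19320111 243.86943752]
70 12 [140.46828789 242.27242785]
```

The wrist panel shows the card's top edge at X≈603 (u 281), with its end at v 166. The jaw tips are at X≈548 and 655, giving a mid of u 280.8, so the clip is centred on the card. The scene panel shows the tips just above the edge at about (195,190). I'll lower about 39 mm, in gentle steps.

```bash
python3 -m creep '[{"dx":0,"dy":0,"dz":0.4,"roll":0,"hand":-0.8},{"dx":0,"dy":0,"dz":0.4,"roll":0,"hand":-0.8},{"dx":0,"dy":0,"dz":0.4,"roll":0,"hand":-0.8},{"dx":0,"dy":0,"dz":0.4,"roll":0,"hand":-0.8},{"dx":0,"dy":0,"dz":0.4,"roll":0,"hand":-0.8},{"dx":0,"dy":0,"dz":0,"roll":0,"hand":-0.8},{"dx":0,"dy":0,"dz":0,"roll":0,"hand":-0.8}]'
python3 -m creep '[{"dx":0,"dy":0,"dz":0.4,"roll":0,"hand":-0.8},{"dx":0,"dy":0,"dz":0.4,"roll":0,"hand":-0.8},{"dx":0,"dy":0,"dz":0.4,"roll":0,"hand":-0.8},{"dx":0,"dy":0,"dz":0.4,"roll":0,"hand":-0.8},{"dx":0,"dy":0,"dz":0.3,"roll":0,"hand":-0.8},{"dx":0,"dy":0,"dz":0,"roll":0,"hand":-0.8},{"dx":0,"dy":0,"dz":0,"roll":0,"hand":-0.8},{"dx":0,"dy":0,"dz":0,"roll":0,"hand":-0.8}]'
python3 - <<'E'
from h import *
to(590,306,189)
w=shot('wrist','w7');s=shot('scene','s7')
g=cv2.cvtColor(w['color'],cv2.COLOR_RGB2GRAY)
for v in range(166,225,7): print(v,g[v,238:322:2].tolist())
g=cv2.cvtColor(s['color'],cv2.COLOR_RGB2GRAY)
c=np.array([590,306.]);yp=np.array([.2308,.973]);xp=np.array([.973,-.2308])
for z in(135,113): print(z,[proj(s,(*(c+x*xp-11*yp),z)).round(1).tolist() for x in(-18,4,24)])
print(g[100:180:2,352:390:2])
E
```

```text
time: 12.08
eef_pos: [592.4, 305.9, 207.2]
eef_rot: [0.116, 0.993, -0.0, -0.0]
force: [-0.2, -0.1, -0.7]
width: 0.213
gripper_force: 34.9
time: 12.75
eef_pos: [592.8, 306.0, 189.0]
eef_rot: [0.116, 0.993, 0.0, 0.0]
force: [0.3, 0.9, -1.1]
width: 0.212
gripper_force: 34.9
t 12.75 pos [592.8 306.  189. ] yhead 76.7 tilt -1.000 | d cm [ 0.27 -0.07 -0.  ] roll 0.0 | F [ 0.3  0.9 -1.1] w 0.212 g 34.9
166 [74, 74, 73, 75, 74, 74, 72, 62, 55, 56, 57, 57, 56, 67, 66, 48, 48, 47, 49, 49, 55, 57, 53, 46, 49, 48, 49, 48, 50, 52, 50, 49, 50, 50, 54, 52, 53, 53, 55, 59, 104, 109]
173 [60, 59, 67, 66, 67, 69, 72, 64, 56, 53, 56, 57, 57, 70, 70, 52, 47, 47, 48, 49, 54, 56, 58, 46, 50, 50, 48, 50, 49, 51, 50, 51, 52, 49, 52, 54, 53, 53, 54, 59, 104, 110]
180 [61, 74, 94, 91, 93, 92, 82, 63, 56, 57, 57, 55, 60, 72, 71, 64, 65, 51, 48, 48, 55, 70, 69, 51, 49, 49, 48, 49, 50, 50, 49, 49, 51, 51, 52, 51, 53, 51, 53, 62, 106, 136]
187 [77, 104, 138, 136, 138, 137, 102, 63, 57, 57, 55, 56, 56, 59, 70, 65, 66, 55, 49, 47, 55, 73, 72, 53, 47, 50, 50, 47, 49, 49, 47, 51, 50, 50, 50, 53, 53, 53, 53, 67, 120, 
[... 3558 characters left out ...]
  33  35  37  36  33  23  22  45 140 169 170
  171]
 [ 25  26  27  34  45  50  37  31  35  36  36  30  22  22  43 103 132 142
  161]
 [ 24  26  25  21  28  36  27  26  33  35  36  28  22  21  49  87  92  95
  106]
 [ 26  27  27  27  20  19  19  21  25  31  34  27  21  22  58  88  91  90
   91]
 [ 27  27  27  27  28  23  19  17  18  22  27  24  19  25  65  90  92  91
   90]
 [ 26  26  27  26  27  30  25  20  20  20  25  23  22  25  53  81  89  91
   90]
 [ 27  28  34  34  30  32  33  29  21  21  24  25  29  28  31  49  72  88
   91]
 [ 27  29  37  43  45  39  36  36  31  28  31  35  35  33  31  35  44  73
   90]
 [ 26  36  58  65  68  62  53  46  39  36  36  36  36  36  35  35  36  64
   90]]
```

The tips are about 22–25 mm below the edge. The card at u 281 sits between the jaws (u≈256 and 303), and the wrist force shows only the clip's weight. I'll settle briefly and hand in.

```bash
python3 -m creep '[{"dx":0,"dy":0,"dz":0,"roll":0,"hand":-0.8},{"dx":0,"dy":0,"dz":0,"roll":0,"hand":-0.8},{"dx":0,"dy":0,"dz":0,"roll":0,"hand":-0.8},{"dx":0,"dy":0,"dz":0,"roll":0,"hand":-0.8}]'; python3 -c "
from station import manip
print(manip.job_done())"
```

```text
time: 13.18
eef_pos: [592.7, 306.0, 188.9]
eef_rot: [0.116, 0.993, 0.0, 0.0]
force: [0.3, -0.9, -0.7]
width: 0.217
gripper_force: 34.9
the job is handed in; nothing more can be done
None
```

I pushed the lever fully down and eased it back up over about 2 s. The gripper now holds the wide clip squeezed open astride the card, jaw tips about 22–25 mm below its top edge, and I handed the job in at 13.2 s; no verdict was returned.

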